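# Fill the screw cassette from the tipping hopper and unclip it

### The job

Tip the small hopper over by its bar handle until all four cap screws have dropped into the open cassette clipped into the stand beside it, then swing the hopper back down until it stands upright on its rest. Then pinch the cassette's two opposed side catches together to free it, lift it straight up about 10 cm with all four screws inside, and finish while still holding it there, level, by the pinched catches, touching nothing but the gripper. Do not push the loose things lying around.

Things in the scene. Friction and masses are not known exactly. Their poses are not given: they have to be found in the camera images.
- stand: Grey filling stand fixed to the bench, base plate 236 x 104 x 8 mm (x -80 to 156), carrying the cassette's dock and, towards +x, the tipping hopper. Origin on the bench under the docked cassette's centre; x towards the hopper, z up. Steel strikes (x -18 to 18, 33 to 44 mm either side, top 30.5 mm above the bench) hook over the catches' teeth: keep fingertips above them.
- hopper (a joint): Tilt of the aluminium hopper, rad: 0 = upright on its rest, held by its weight; grows as its bar is swung up and over towards the cassette; stop at 2.05; falls on by itself past about 1.6. An open scoop 96 x 37 x 55 mm, 0.25 kg, its front sloping 49 degrees up to the pouring lip next to the cassette; screws slide out between 1.2 and 1.9. Turns easily.
- hopper_hinge (a point): Centre of the hopper's hinge axis, which runs along the stand's y; in the stand's frame at x 74, z 92 mm.
- hopper_bar (a point): Middle of the hopper's bar handle: round steel bar 10 mm thick, 62 mm long, along the stand's y, on two thin arms behind the hopper, 131 mm from the hinge axis and, seen from it, 17.7 degrees above level plus the tilt; upright it is at x 199, z 132 mm in the stand's frame. Pinch it from above, fingers closing along the stand's x; it turns between the fingers as it is carried round.
- cassette: Grey open-topped plastic cassette 130 (x) x 44 (y) x 64 mm (z), walls 2.5 mm, 0.2 kg, origin at the centre of its underside, axes as the stand's when docked. Docked, its underside is 8 mm above the bench. It can leave only straight up with both catches pressed in.
- cassette_grip (a point): Point midway between the two black catch plates, 52 mm above the cassette's underside: pinch here from above, fingers closing along the cassette's y. The plates, 26 mm wide, stand on both long sides from 8 to 66 mm above the underside; outer faces 64 mm apart when free, 52 mm when fully pressed.
- catch_left (a joint): Travel of the catch on the cassette's +y side, m: 0 = sprung out (tooth under the strike's ledge), 0.006 = fully pressed towards the cassette; free of the ledge from about 0.004. The spring needs 3 N to start and 7 N fully pressed.
- catch_right (a joint): The same for the catch on the cassette's -y side.
- screw_0: One of four alike black socket cap screws, head 11 mm across, 24 mm long, 12 g, at the start standing on its head inside the hopper. Origin at the centre of the head's end face; z along the shank.
- screw_1: One of four alike black socket cap screws, head 11 mm across, 24 mm long, 12 g, at the start standing on its head inside the hopper. Origin at the centre of the head's end face; z along the shank.
- screw_2: One of four alike black socket cap screws, head 11 mm across, 24 mm long, 12 g, at the start standing on its head inside the hopper. Origin at the centre of the head's end face; z along the shank.
- screw_3: One of four alike black socket cap screws, head 11 mm across, 24 mm long, 12 g, at the start standing on its head inside the hopper. Origin at the centre of the head's end face; z along the shank.
- lid: Bystander: loose round pale-blue pot lid 85 mm across, 16 mm high; leave alone. Origin at the centre of its underside.
- block: Bystander: loose wooden block 44 x 100 x 19 mm; leave alone. Origin at the centre of its underside.
- collar: Bystander: loose dark collar, 40 x 48 x 12 mm; leave alone. Origin at the centre of its underside.
- lug: Bystander: loose pale four-armed casting 73 x 73 x 15 mm; leave alone. Origin at the centre of its underside.
There are look-alikes about, which are no part of the job. Of the things that look like the cassette, the larger one is meant.

How it is judged (in metres and radians):
On the way, in this order (a step that is already met when the one before it is completed fails the run):
1. all four screws lie in the docked cassette (x of screw_0 in the frame of cassette between -0.064 and 0.064 m and y of screw_0 in the frame of cassette between -0.021 and 0.021 m and z of screw_0 in the frame of cassette between -0.004 and 0.055 m and x of screw_1 in the frame of cassette between -0.064 and 0.064 m and y of screw_1 in the frame of cassette between -0.021 and 0.021 m and z of screw_1 in the frame of cassette between -0.004 and 0.055 m and x of screw_2 in the frame of cassette between -0.064 and 0.064 m and y of screw_2 in the frame of cassette between -0.021 and 0.021 m and z of screw_2 in the frame of cassette between -0.004 and 0.055 m and x of screw_3 in the frame of cassette between -0.064 and 0.064 m and y of screw_3 in the frame of cassette between -0.021 and 0.021 m and z of screw_3 in the frame of cassette between -0.004 and 0.055 m and z of cassette in the frame of stand below 0.015 m), for 0.2 s.
2. the hopper stands upright again, the cassette still docked with the screws in it (all of step 1 and value of joint hopper below 0.1 rad), for 0.2 s.
3. both catches are pressed together (value of joint each of catch_left, catch_right above 0.004 m), for 0.1 s.
At the end, for the whole second after the job is handed in: The cassette hangs still and level (within 0.2 rad) in the fingers with its underside 65 to 190 mm higher than docked, both catches held in at least 4 mm by the fingers, all four screws inside it, touching no part of the stand; the hopper is upright (tilt below 0.1 rad) (all of step 3 and z of cassette in the frame of stand between 0.073 and 0.2 m and angle between cassette's own z axis and vertical below 0.2 rad and linear speed of cassette below 0.03 m/s and contact force between each of catch_left, catch_right and the fingers above 1 N and contact force between cassette and stand below 0.1 N and value of joint hopper below 0.1 rad and x of screw_0 in the frame of cassette between -0.064 and 0.064 m and y of screw_0 in the frame of cassette between -0.021 and 0.021 m and z of screw_0 in the frame of cassette between -0.004 and 0.055 m and x of screw_1 in the frame of cassette between -0.064 and 0.064 m and y of screw_1 in the frame of cassette between -0.021 and 0.021 m and z of screw_1 in the frame of cassette between -0.004 and 0.055 m and x of screw_2 in the frame of cassette between -0.064 and 0.064 m and y of screw_2 in the frame of cassette between -0.021 and 0.021 m and z of screw_2 in the frame of cassette between -0.004 and 0.055 m and x of screw_3 in the frame of cassette between -0.064 and 0.064 m and y of screw_3 in the frame of cassette between -0.021 and 0.021 m and z of screw_3 in the frame of cassette between -0.004 and 0.055 m); the arm keeps its last pose, push and grip.
It fails at once if the loose lid is pushed more than 30 mm (distance of lid from where it was at the start of the episode above 0.03 m).
It fails at once if the loose wooden block is pushed more than 30 mm (distance of block from where it was at the start of the episode above 0.03 m).
It fails at once if the loose dark collar is pushed more than 30 mm (distance of collar from where it was at the start of the episode above 0.03 m).
It fails at once if the loose four-armed casting is pushed more than 30 mm (distance of lug from where it was at the start of the episode above 0.03 m).
It fails at once if the cassette is pulled up while a catch is not pressed (z of cassette in the frame of stand between 0.018 and 0.04 m and value of joint any of catch_left, catch_right below 0.002 m).
It also fails if it takes over 56 s, if anything falls off the work surface, if the arm or the gripper's body presses on something with over 40 N, if the wrist force passes 120 N, or if a joint passes its speed limit or range.

### The arm

A 6-joint arm with a two-finger parallel gripper is mounted at the origin on a cart in front of the work surface, level with it; the furniture and walls round the work are solid. World frame = base frame: x ahead of the robot, y to its left, z up, the work surface at z = 0. Lengths are in m, angles in degrees, forces in N, time in s.
With the tool pointing down it reaches from about 0.35 to 0.775 m from the base axis. Payload 5.5 kg.
Tool frame: the origin (TCP) lies at the very end of the fingers, on their centre line; the grasp point (between the pads) lies bot.grip_point_offset behind it (bot.grip_point_offset is the distance from the TCP to the grasp point, in m); z points along the fingers, y is the line along which they close (so a half turn about z gives the same grasp; the last joint's range is limited). The gripper opens to 85 mm and grips with 20 to 120 N. Pads are 22 mm wide; open, the fingers measure 114 mm over their backs; the gripper's body (76 mm by 85 mm) begins 54 mm behind the grasp point. The pads swing forward as they close: fully open they stand 13 mm farther back than shut.
Start: joints at [57.72, 17.945, 2.641, 74.691, 0, 82.002], TCP at [0.236, 0.524, 0.231] pointing down, gripper open.
Joint ranges: [-158.12, 158.12], [-49.38, 96.58], [-58.88, 72.47], [-126.05, 133.96], [-84.25, 85.87], [-180, 180]. Speed limits (degrees/s): [147.25, 147.25, 180, 180, 180, 180].

### API

Orientations are given as a 3x3 rotation matrix whose columns are the frame's x, y, z axes.
In Python, from bench import bot, imaging, ticket gives the robot as it stands.
- The arm moves only by the shell command python3 -m crank 'ROWS' [FORCE]. ROWS is text: rows parted by semicolons, each of 5 numbers parted by spaces: the opening, from 0 (shut) to 1 (fully open), then the shift along the tool's x, y, z in cm, then the turn about the tool's z in rad. In form: gripper tx ty tz roll; .... A call has 1 to 12 rows; each row is the pose to reach, as a shift and turn from the pose commanded when the call began, along the tool's axes at that moment; what a row does not reach only later rows make up. A row lasts 1/12 s, in which the tool goes at most 41.7 mm and 7.16 degrees, less where a joint would pass 70% of its speed; a pose out of reach is approached as far as the arm can. A call with a gripper value outside its range is refused whole. The fingers move at their own pace and stop on an object; FORCE is the grip in N (left out, the last holds). Time passes only in rows, so rows that repeat a pose let the fingers close. It gives the time, the measured TCP pose, the force, the opening and the grip force at its end, in the units of the state.
- bot.observe(): the state, without advancing time (a new reading comes with each control period).
- imaging.capture(name): name is "scene" or "top" or "wrist"; returns the picture (400x640x3 uint8, red, green, blue); there is no depth.
- imaging.camera_params(name): a dict with "K" (3x3 intrinsics, pixels), "k1" (the pictures are not rectified: a ray, as slopes to the right and down, at radius r is drawn at 1 + k1 r^2 times it, then the intrinsics apply), "cam_to_world" (4x4, takes a point from camera to world coordinates); the wrist camera has in their place "hand_eye" (4x4, takes a point from camera to tool coordinates, whose origin is the TCP and whose axes are the flange's). Camera axes: x right, y down, z forward; pixel columns grow to the right and rows downward; lengths in m; the calibration is good to about 2 mm. A picture is of the moment at which its call begins: read the wrist's pose just before it. camera_params takes no time and is no camera call.
- ticket.finish_job(): hands the job in; it is judged then, once.
The state is a dict: "clock": time; "joint_pos": joint angles; "qvel": joint speeds; "tau": joint torques, N m; "tcp_pos": TCP position; "orientation": TCP orientation; "force": force on the tool from outside, world axes, zero at the start; "torque": the same for the moment, N m; "opening": opening from 0.0 (shut) to 1.0 (fully open); "grip_force": force on a finger pad.
Only numpy, scipy, OpenCV 4.12 (cv2) and the standard library are available. Lean on these libraries where they do the work, as an engineer would, in place of code of your own. Each camera call takes 0.05 s, during which the arm holds its last target. There are 200 camera calls.

## Working session

There is one attempt and no reset: what is moved stays moved. The work goes in short steps, Python scripts to look and compute and a shell command to move; the robot and the scene stay as the last step left them, time stands still between calls to the robot, and variables do not carry over. Pictures are saved under pics/ and viewed, at most 10 in all, crops included, and the job is handed in when it is done.

```bash
mkdir -p pics
cat > h.py <<'E'
import numpy as np, cv2
from bench import bot, imaging, ticket
def save(n,f,crop=None):
    im=imaging.capture(n); cv2.imwrite('pics/'+f,im[:,:,::-1]); return im
E
python3 - <<'E'
from h import *
a=save('scene','s.png'); b=save('top','t.png')
cv2.imwrite('pics/a.png',cv2.resize(np.vstack([a,b])[:,:,::-1],(480,600)))
for n in('scene','top','wrist'):print(n,imaging.camera_params(n))
print(bot.observe(),bot.grip_point_offset)
E
```

```text
scene {'K': array([[404.88343201,   0.        , 317.8512384 ],
       [  0.        , 404.88343201, 198.75586242],
       [  0.        ,   0.        ,   1.        ]]), 'k1': -0.09650310927344062, 'cam_to_world': array([[ 0.78197517, -0.45233003,  0.42885006, -0.05110321],
       [-0.62330443, -0.57026368,  0.5350616 , -0.67155876],
       [ 0.00253319, -0.68570903, -0.72787135,  0.99990144],
       [ 0.        ,  0.        ,  0.        ,  1.        ]])}
top {'K': array([[465.41481323,   0.        , 317.68035714],
       [  0.        , 465.41481323, 198.21799153],
       [  0.        ,   0.        ,   1.        ]]), 'k1': 0.03403378100178338, 'cam_to_world': array([[-2.22613987e-04, -9.87003547e-01,  1.60698318e-01,
         2.83734434e-01],
       [-9.99996138e-01, -2.25466894e-04, -2.77009589e-03,
        -5.67773522e-02],
       [ 2.77032662e-03, -1.60698314e-01, -9.86999684e-01,
         1.21561775e+00],
       [ 0.00000000e+00,  0.00000000e+00,  0.00000000e+00,
         1.00000000e+00]])}
wrist {'K': array([[283.30732987,   0.        , 324.44335481],
       [  0.        , 283.3073
[... 553 characters left out ...]
e+01,
       -1.67191220e-03,  8.20033320e+01]), 'qvel': array([-0.01411445, -0.11311202,  0.18488531, -0.04376594,  0.10090453,
        0.06722719]), 'tau': array([ 3.07917835e-03, -4.81725919e+01,  2.99244136e+01,  1.27585113e-02,
       -9.72041289e-05, -1.13309895e-05]), 'tcp_pos': array([0.23623388, 0.52372835, 0.23050853]), 'orientation': array([[-9.11512873e-01,  4.11270683e-01, -8.41436709e-04],
       [ 4.11271497e-01,  9.11511839e-01, -1.38661564e-03],
       [ 1.96705162e-04, -1.60997694e-03, -9.99998685e-01]]), 'force': array([ 1.01619021, -0.09667553, -0.10485597]), 'torque': array([-0.06955142,  0.00578258, -0.03008371]), 'grip_force': 0.0, 'opening': 0.9991465140188825} 0.0187
```

View pics/s.png

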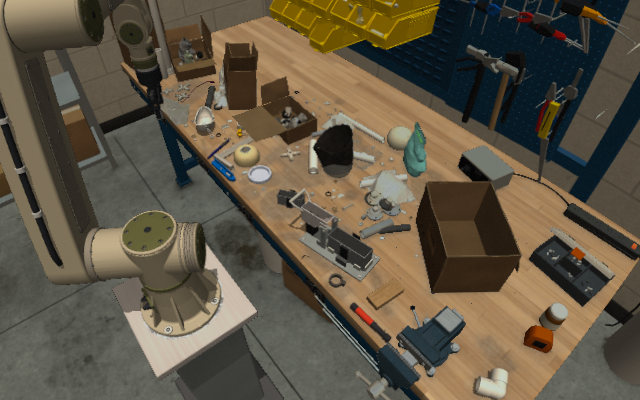

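View pics/t.png

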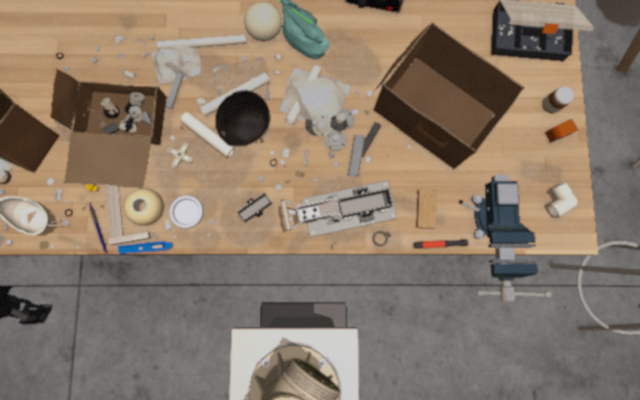

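The stand is at about (350,208) in the top view, with the hopper bar at (286,215) at its left end. The small cassette look-alike is at (255,207).

Run:
```python
from h import *
a=cv2.imread('pics/t.png')[165:245,240:400]; b=cv2.imread('pics/s.png')[180:280,270:390]
a=cv2.resize(a,(800,400),interpolation=cv2.INTER_CUBIC)
cv2.imwrite('pics/c1.png',a)
```

```text
(no output)
```

View pics/c1.png

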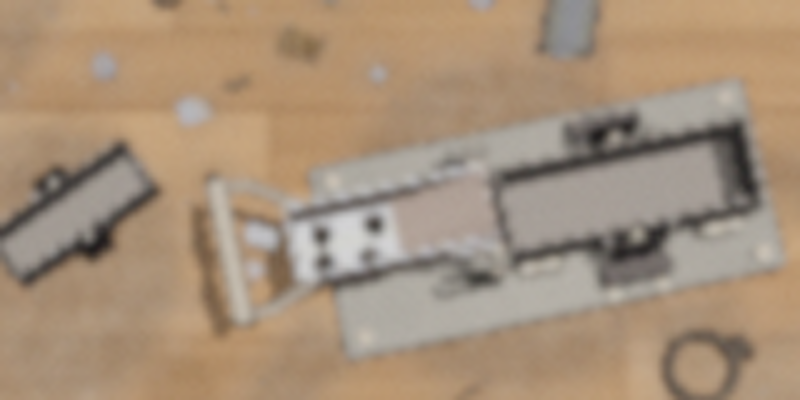

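```bash
cat >> h.py <<'E'
def ray(n,px,z,T=None):
    p=imaging.camera_params(n); T=p['cam_to_world'] if T is None else T
    u=cv2.undistortPoints(np.array([px],float).reshape(-1,1,2),p['K'],np.array([p['k1'],0,0,0.])).reshape(-1,2)
    d=np.c_[u,np.ones(len(u))]@T[:3,:3].T; o=T[:3,3]
    return o+d*((z-o[2])/d[:,2])[:,None]
def wristT():
    s=bot.observe(); T=np.eye(4); T[:3,:3]=s['orientation']; T[:3,3]=s['tcp_pos']
    return T@imaging.camera_params('wrist')['hand_eye']
E
python3 - <<'E'
from h import *
c=lambda P:np.array(P)/5+[240-.4,165-.4]
W=ray('top',c([(743,80),(785,265),(352,356),(313,168)]),.008)[:,:2]
S=np.array([(-80,-52),(-80,52),(156,52),(156,-52)])/1e3
Sm=S.mean(0);Wm=W.mean(0)
U=(S-Sm).T@(W-Wm); th=np.arctan2(U[0,1]-U[1,0],U[0,0]+U[1,1])
R=np.array([[np.cos(th),-np.sin(th)],[np.sin(th),np.cos(th)]]); t=Wm-R@Sm
print('th',np.degrees(th),'t',t,'res',(S@R.T+t-W)*1e3)
bar=ray('top',c([(218,183),(242,320)]),.132)[:,:2]
print('bar stand frame mm',(bar-t)@R*1e3)
s=bot.observe();Rt=s['orientation']
for n,p in(('bar',(.199,0,.132)),('hinge',(.074,0,.092)),('cass',(0,0,.06))):
    w=np.r_[R@p[:2]+t,p[2]]; print(n,w,np.hypot(*w[:2]))
tx=np.degrees(np.arctan2(Rt[1,1],Rt[0,1]))
print('tool y world angle',tx,'want bar closing along',np.degrees(th), 'q6',s['joint_pos'][5])
E
```

```text
th 101.76893621253289 t [ 0.4624282 -0.1803142] res [[ 2.05955183 -1.38607414]
 [-1.3132322  -3.12333869]
 [-1.87149634  2.02141308]
 [ 1.12517671  2.48799975]]
bar stand frame mm [[199.39482084 -31.9411633 ]
 [200.8825464   33.83549383]]
bar [0.4218391  0.01450245 0.132     ] 0.42208831754895404
hinge [ 0.44733476 -0.10786982  0.092     ] 0.46015680925048574
cass [ 0.4624282 -0.1803142  0.06     ] 0.4963396497785065
tool y world angle 65.71528433523694 want bar closing along 101.76893621253289 q6 82.00333199774485
```

```bash
cat >> h.py <<'E'
TH=np.radians(101.77); t=np.array([.4624,-.1803])
def S(x,y,z):  # stand mm -> world
    R=np.array([[np.cos(TH),-np.sin(TH)],[np.sin(TH),np.cos(TH)]]); return np.r_[R@np.array([x,y])/1e3+t,z/1e3]
def go(w,yaw):
    s=bot.observe();R=s['orientation']; d=R.T@(np.array(w)-s['tcp_pos'])*100
    a=np.degrees(np.arctan2(R[1,1],R[0,1])); r=(a-yaw+180)%360-180
    print('shift cm',d.round(2),'roll',np.radians(r).round(3),'tcp',s['tcp_pos'].round(4),'clock',s['clock'])
E
python3 -c "
from h import *
go(S(200,0,250),101.8)"
```

```text
shift cm [-37.8  -38.71  -1.89] roll -0.63 tcp [0.2362 0.5237 0.2305] clock 0.1
```

```bash
python3 -m crank '0.4 -5 -5 -5 -0.1;0.4 -37.8 -38.7 -2 -0.63;0.4 -37.8 -38.7 -2 -0.63;0.4 -37.8 -38.7 -2 -0.63;0.4 -37.8 -38.7 -2 -0.63;0.4 -37.8 -38.7 -2 -0.63;0.4 -37.8 -38.7 -2 -0.63;0.4 -37.8 -38.7 -2 -0.63;0.4 -37.8 -38.7 -2 -0.63;0.4 -37.8 -38.7 -2 -0.63;0.4 -37.8 -38.7 -2 -0.63;0.4 -37.8 -38.7 -2 -0.63' 30; python3 -m crank '0.4 0 0 0 0;0.4 0 0 0 0'; python3 -c "
from h import *
go(S(200,0,250),101.8)"
```

```text
clock: 1.1
tcp_pos: [0.4006, 0.0724, 0.2517]
orientation: [[-0.979, -0.205, 0.0], [-0.205, 0.979, 0.0], [-0.0, 0.0, -1.0]]
force: [1.9, 0.3, -0.4]
opening: 0.401
grip_force: 0.0
clock: 1.27
tcp_pos: [0.4011, 0.0721, 0.2514]
orientation: [[-0.98, -0.199, -0.001], [-0.199, 0.98, 0.0], [0.001, 0.0, -1.0]]
force: [0.4, 0.2, 0.4]
opening: 0.399
grip_force: 0.0
shift cm [-0.88 -5.95  0.14] roll -0.006 tcp [0.4011 0.0721 0.2514] clock 1.2667
```

```bash
python3 -m crank '0.4 -0.5 -3 0 0;0.4 -0.9 -5.95 0.1 0;0.4 -0.9 -5.95 0.1 0;0.4 -0.9 -5.95 0.1 0;0.4 -0.9 -5.95 0.1 0'; python3 -c "
from h import *
go(S(200,0,250),101.8)
np.save('T1.npy',wristT()); save('wrist','w1.png')"
```

```text
clock: 1.68
tcp_pos: [0.4211, 0.0193, 0.2506]
orientation: [[-0.979, -0.206, -0.001], [-0.206, 0.979, 0.001], [0.001, 0.001, -1.0]]
force: [0.4, 1.0, 0.4]
opening: 0.398
grip_force: 0.0
shift cm [ 0.03 -0.38  0.06] roll 0.002 tcp [0.4211 0.0193 0.2506] clock 1.6833
```

View pics/w1.png

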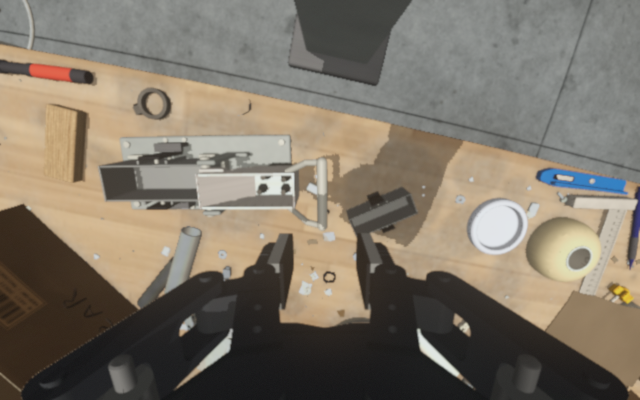

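Run:
```python
from h import *
T=np.load('T1.npy')
R=np.array([[np.cos(TH),-np.sin(TH)],[np.sin(TH),np.cos(TH)]])
f=lambda px,z:((ray('wrist',px,z,T)[:,:2]-t)@R*1e3).round(1)
print(f([(322,158),(322,228)],.132),f([(122,137),(291,136)],.008),f([(100,167),(106,201),(197,170),(197,208)],.072))
```

```text
[[200.7  33.4]
 [200.6 -34.9]] [[-72.2  48.5]
 [158.6  48.1]] [[-59.7  17.1]
 [-60.5 -24.1]
 [ 56.4  12.9]
 [ 51.1 -32.7]]
```

```bash
python3 -m crank '0.4 0 -0.3 3 0;0.4 0 -0.3 6 0;0.4 0 -0.3 9 0;0.4 0 -0.3 11 0;0.4 0 -0.3 12.5 0;0.4 0 -0.3 13.5 0;0.4 0 -0.3 13.5 0;0.4 0 -0.3 13.5 0;0.4 0 -0.3 13.5 0'; python3 -c "
from h import *
go(S(200.6,0,116),101.8)"
python3 -m crank '0 0 0 0 0;0 0 0 0 0;0 0 0 0 0;0 0 0 0 0;0 0 0 0 0;0 0 0 0 0' 30;python3 -c "
from h import *
go(S(200.6,0,116),101.8)"
```

```text
clock: 2.48
tcp_pos: [0.4227, 0.0158, 0.1166]
orientation: [[-0.979, -0.206, 0.001], [-0.206, 0.979, 0.0], [-0.001, -0.0, -1.0]]
force: [0.5, -0.6, 1.2]
opening: 0.402
grip_force: 0.0
shift cm [0.11 0.05 0.06] roll 0.002 tcp [0.4227 0.0158 0.1166] clock 2.4833
clock: 2.98
tcp_pos: [0.4227, 0.017, 0.1168]
orientation: [[-0.979, -0.206, 0.002], [-0.206, 0.979, 0.005], [-0.003, 0.004, -1.0]]
force: [-0.5, 8.5, 5.3]
opening: 0.103
grip_force: 29.3
shift cm [ 0.14 -0.07  0.08] roll 0.001 tcp [0.4227 0.017  0.1168] clock 2.9833
```

```bash
python3 -m crank '0 0 -0.4 -1.07 0;0 0 -0.88 -2.11 0;0 0 -1.46 -3.09 0;0 0 -2.12 -4.03 0;0 0 -2.85 -4.9 0;0 0 -3.66 -5.71 0;0 0 -4.54 -6.44 0;0 0 -5.48 -7.09 0;0 0 -6.47 -7.66 0;0 0 -7.51 -8.14 0;0 0 -8.58 -8.53 0;0 0 -9.69 -8.82 0';python3 -m crank '0 0 0 0 0;0 0 0 0 0'; python3 -c "
from h import *
for a in (60,70,80,90,100,110):
  p=np.radians(17.7+a); go(S(74+1+131*np.cos(p),0,92-15+131*np.sin(p)),101.8)"
```

```text
clock: 3.98
tcp_pos: [0.4435, -0.0796, 0.2058]
orientation: [[-0.979, -0.206, 0.004], [-0.206, 0.979, 0.001], [-0.004, 0.0, -1.0]]
force: [3.8, 5.4, 4.0]
opening: 0.104
grip_force: 30.7
clock: 4.15
tcp_pos: [0.4438, -0.0806, 0.2057]
orientation: [[-0.979, -0.204, 0.004], [-0.204, 0.979, -0.001], [-0.004, -0.001, -1.0]]
force: [0.7, 3.2, 10.4]
opening: 0.104
grip_force: 31.5
shift cm [0.21 0.15 0.07] roll -0.001 tcp [ 0.4438 -0.0806  0.2057] clock 4.15
shift cm [ 0.21 -2.11 -0.21] roll -0.001 tcp [ 0.4438 -0.0806  0.2057] clock 4.15
shift cm [ 0.21 -4.39 -0.1 ] roll -0.001 tcp [ 0.4438 -0.0806  0.2057] clock 4.15
shift cm [ 0.21 -6.62  0.4 ] roll -0.001 tcp [ 0.4438 -0.0806  0.2057] clock 4.15
shift cm [ 0.21 -8.73  1.29] roll -0.001 tcp [ 0.4438 -0.0806  0.2057] clock 4.15
shift cm [  0.21 -10.65   2.52] roll -0.001 tcp [ 0.4438 -0.0806  0.2057] clock 4.15
```

```bash
python3 -m crank '0 0 -1.13 -0.19 0;0 0 -2.26 -0.29 0;0 0 -3.41 -0.28 0;0 0 -3.41 -0.28 0;0 0 -4.55 -0.18 0;0 0 -4.55 -0.18 0;0 0 -5.67 0.02 0;0 0 -6.77 0.32 0;0 0 -7.85 0.72 0;0 0 -8.88 1.2 0;0 0 -9.87 1.78 0;0 0 -10.43 2.16 0';python3 -m crank '0 0 0 0 0;0 0 0 0 0;0 0 0 0 0;0 0 0 0 0'
python3 - <<'E'
from h import *
for a in (105,110):
  p=np.radians(17.7+a); go(S(74+1+131*np.cos(p),0,92-15+131*np.sin(p)),101.8)
a=save('scene','s2.png')[180:280,270:390]; b=save('top','t2.png')[165:245,240:400]
cv2.imwrite('pics/c2.png',cv2.resize(a,(720,600),interpolation=cv2.INTER_CUBIC)[:,:,::-1])
cv2.imwrite('pics/d2.png',cv2.resize(b,(800,400),interpolation=cv2.INTER_CUBIC)[:,:,::-1])
E
```

```text
clock: 5.15
tcp_pos: [0.4646, -0.1827, 0.1818]
orientation: [[-0.979, -0.204, 0.002], [-0.204, 0.979, 0.0], [-0.002, 0.0, -1.0]]
force: [5.8, 3.1, 0.8]
opening: 0.102
grip_force: 30.5
clock: 5.48
tcp_pos: [0.4645, -0.1822, 0.1822]
orientation: [[-0.979, -0.205, 0.002], [-0.205, 0.979, 0.0], [-0.002, -0.0, -1.0]]
force: [5.9, 1.4, 0.5]
opening: 0.099
grip_force: 30.5
shift cm [ 0.17  0.65 -0.5 ] roll 0.0 tcp [ 0.4645 -0.1822  0.1822] clock 5.4833
shift cm [ 0.17 -0.29  0.16] roll 0.0 tcp [ 0.4645 -0.1822  0.1822] clock 5.4833
```

View pics/c2.png

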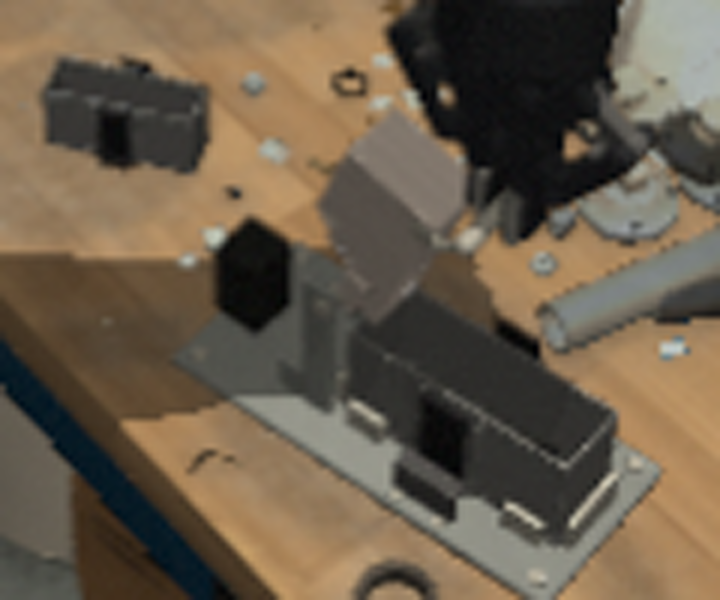

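```bash
python3 -m crank '0 0 -0.4 0.3 0;0 0 -0.8 0.62 0;0 0 -0.8 0.62 0;0 0 -0.8 0.62 0;0 0 -0.4 0.3 0;0 0 -0.8 0.62 0;0 0 -0.8 0.62 0;0 0 -0.8 0.62 0;0 0 -0.8 0.62 0;0 0 -0.8 0.62 0'
python3 - <<'E'
from h import *
for a in (110,105,100,95,90,85,80,75,70,65,60,55):
  p=np.radians(17.7+a); print(a);go(S(74+1+131*np.cos(p),0,92-15+131*np.sin(p)),101.8)
E
```

```text
clock: 6.42
tcp_pos: [0.466, -0.1898, 0.176]
orientation: [[-0.979, -0.205, 0.001], [-0.205, 0.979, 0.0], [-0.002, 0.0, -1.0]]
force: [5.8, 1.8, -0.0]
opening: 0.103
grip_force: 30.5
110
shift cm [ 0.16  0.49 -0.47] roll 0.0 tcp [ 0.466  -0.1898  0.176 ] clock 6.4167
105
shift cm [ 0.16  1.42 -1.13] roll 0.0 tcp [ 0.466  -0.1898  0.176 ] clock 6.4167
100
shift cm [ 0.15  2.41 -1.7 ] roll 0.0 tcp [ 0.466  -0.1898  0.176 ] clock 6.4167
95
shift cm [ 0.15  3.45 -2.19] roll 0.0 tcp [ 0.466  -0.1898  0.176 ] clock 6.4167
90
shift cm [ 0.15  4.52 -2.58] roll 0.0 tcp [ 0.466  -0.1898  0.176 ] clock 6.4167
85
shift cm [ 0.15  5.62 -2.88] roll 0.0 tcp [ 0.466  -0.1898  0.176 ] clock 6.4167
80
shift cm [ 0.15  6.75 -3.08] roll 0.0 tcp [ 0.466  -0.1898  0.176 ] clock 6.4167
75
shift cm [ 0.15  7.88 -3.19] roll 0.0 tcp [ 0.466  -0.1898  0.176 ] clock 6.4167
70
shift cm [ 0.15  9.03 -3.19] roll 0.0 tcp [ 0.466  -0.1898  0.176 ] clock 6.4167
65
shift cm [ 0.15 10.17 -3.1 ] roll 0.0 tcp [ 0.466  -0.1898  0.176 ] clock 6.4167
60
shift cm [ 0.15 11.29 -2.9 ] roll 0.0 tcp [ 0.466  -0.1898  0.176 ] clock 6.4167
55
shift cm [ 0.14 12.4  -2.61] roll 0.0 tcp [ 0.466  -0.1898  0.176 ] clock 6.4167
```

```bash
python3 -m crank '0 0 0.5 -0.47 0;0 0 1.42 -1.13 0;0 0 2.41 -1.7 0;0 0.1 3.45 -2.19 0;0 0.1 4.52 -2.58 0;0 0.1 5.62 -2.88 0;0 0.1 6.75 -3.08 0;0 0.1 7.88 -3.19 0;0 0.1 9.03 -3.19 0;0 0.1 10.17 -3.1 0;0 0.1 11.29 -2.9 0;0 0.1 12.4 -2.61 0'; python3 -m crank '0 0 0 0 0;0 0 0 0 0'
python3 - <<'E'
from h import *
for a in (50,45,40,35,30,25,20,15,10,5,0,-1):
  p=np.radians(17.7+a); print(a);go(S(74+1+131*np.cos(p),0,92-15+131*np.sin(p)),101.8)
E
```

```text
clock: 7.42
tcp_pos: [0.4396, -0.0683, 0.2025]
orientation: [[-0.979, -0.204, 0.002], [-0.204, 0.979, -0.001], [-0.002, -0.001, -1.0]]
force: [4.7, 0.9, 6.8]
opening: 0.1
grip_force: 31.9
clock: 7.58
tcp_pos: [0.4393, -0.0676, 0.2023]
orientation: [[-0.979, -0.206, 0.002], [-0.206, 0.979, 0.0], [-0.002, 0.0, -1.0]]
force: [5.0, 2.7, 2.8]
opening: 0.103
grip_force: 31.2
50
shift cm [0.04 0.97 0.41] roll 0.001 tcp [ 0.4393 -0.0676  0.2023] clock 7.5833
45
shift cm [0.04 2.   0.89] roll 0.001 tcp [ 0.4393 -0.0676  0.2023] clock 7.5833
40
shift cm [0.04 2.99 1.46] roll 0.001 tcp [ 0.4393 -0.0676  0.2023] clock 7.5833
35
shift cm [0.04 3.93 2.11] roll 0.001 tcp [ 0.4393 -0.0676  0.2023] clock 7.5833
30
shift cm [0.04 4.81 2.84] roll 0.001 tcp [ 0.4393 -0.0676  0.2023] clock 7.5833
25
shift cm [0.04 5.62 3.65] roll 0.001 tcp [ 0.4393 -0.0676  0.2023] clock 7.5833
20
shift cm [0.04 6.36 4.52] roll 0.001 tcp [ 0.4393 -0.0676  0.2023] clock 7.5833
15
shift cm [0.04 7.02 5.46] roll 0.001 tcp [ 0.4393 -0.0676  0.2023] clock 7.5833
10
shift cm [0.04 7.59 6.44] roll 0.001 tcp [ 0.4393 -0.0676  0.2023] clock 7.5833
5
shift cm [0.04 8.08 7.48] roll 0.001 tcp [ 0.4393 -0.0676  0.2023] clock 7.5833
0
shift cm [0.04 8.47 8.55] roll 0.001 tcp [ 0.4393 -0.0676  0.2023] clock 7.5833
-1
shift cm [0.04 8.54 8.77] roll 0.001 tcp [ 0.4393 -0.0676  0.2023] clock 7.5833
```

```bash
python3 -m crank '0 0 0.97 0.41 0;0 0 2 0.89 0;0 0 2.99 1.46 0;0 0 3.93 2.11 0;0 0 4.81 2.84 0;0 0 5.62 3.65 0;0 0 6.36 4.52 0;0 0 7.02 5.46 0;0 0 7.59 6.44 0;0 0 8.08 7.48 0;0 0 8.4 8.3 0;0 0 8.5 8.6 0'; python3 -m crank '0 0 0 0 0;0 0 0 0 0;0 0 0 0 0;0.4 0 0 0 0;0.4 0 0 0 0;0.4 0 0 0 0;0.4 0 0 0 0;0.4 0 0 -4 0;0.4 0 0 -8 0;0.4 0 0 -12 0;0.4 0 0 -12 0;0.4 0 0 -12 0'
python3 - <<'E'
from h import *
go(S(0,0,240),101.8)
E
```

```text
clock: 8.58
tcp_pos: [0.421, 0.016, 0.1147]
orientation: [[-0.979, -0.206, -0.0], [-0.206, 0.979, 0.001], [0.0, 0.002, -1.0]]
force: [4.9, 4.6, 1.7]
opening: 0.099
grip_force: 33.7
clock: 9.58
tcp_pos: [0.4227, 0.0143, 0.2385]
orientation: [[-0.979, -0.204, 0.005], [-0.204, 0.979, -0.001], [-0.004, -0.002, -1.0]]
force: [-0.3, 0.5, -1.0]
opening: 0.402
grip_force: 0.0
shift cm [  0.09 -19.86  -0.11] roll -0.0 tcp [0.4227 0.0143 0.2385] clock 9.5833
```

```bash
python3 -m crank '0.9 0 -3 0 0.1;0.9 0 -19.9 -1 1.571;0.9 0 -19.9 -1 1.571;0.9 0 -19.9 -1 1.571;0.9 0 -19.9 -1 1.571;0.9 0 -19.9 -1 1.571;0.9 0 -19.9 -1 1.571;0.9 0 -19.9 -1 1.571;0.9 0 -19.9 -1 1.571;0.9 0 -19.9 -1 1.571;0.9 0 -19.9 -1 1.571;0.9 0 -19.9 -1 1.571'; python3 -m crank '0.9 0 0 0 0.15;0.9 0 0 0 0.15;0.9 0 0 0 0.15'
python3 - <<'E'
from h import *
go(S(0,0,240),11.8)
np.save('T2.npy',wristT()); save('wrist','w2.png')
E
```

```text
clock: 10.58
tcp_pos: [0.4609, -0.1797, 0.2441]
orientation: [[-0.291, 0.957, -0.004], [0.957, 0.291, 0.002], [0.003, -0.003, -1.0]]
force: [-0.8, 0.3, 0.9]
opening: 0.897
grip_force: 0.0
clock: 10.83
tcp_pos: [0.4613, -0.1797, 0.2448]
orientation: [[-0.153, 0.988, -0.003], [0.988, 0.153, 0.001], [0.002, -0.002, -1.0]]
force: [-0.6, 0.1, -0.1]
opening: 0.902
grip_force: 0.0
shift cm [-0.07  0.11  0.48] roll -0.052 tcp [ 0.4613 -0.1797  0.2448] clock 10.8333
```

View pics/w2.png

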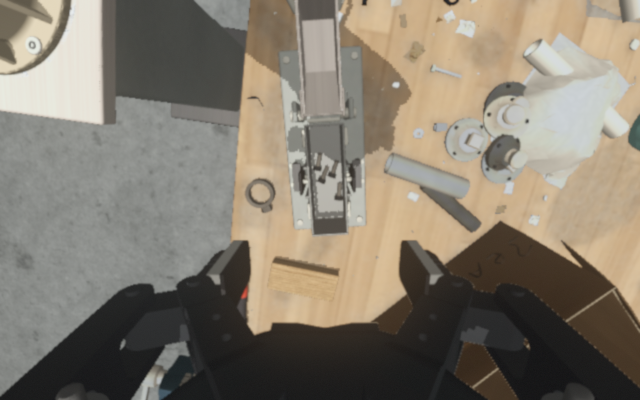

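The hopper is upright and empty as far as visible, and there are dark screws in the cassette at about (325,175). I'll zoom in to count them.

Run:
```python
import cv2
a=cv2.imread('pics/w2.png')[0:240,270:390]
cv2.imwrite('pics/c3.png',cv2.resize(a[110:240],(552,598),interpolation=cv2.INTER_CUBIC))
```

```text
(no output)
```

View pics/c3.png

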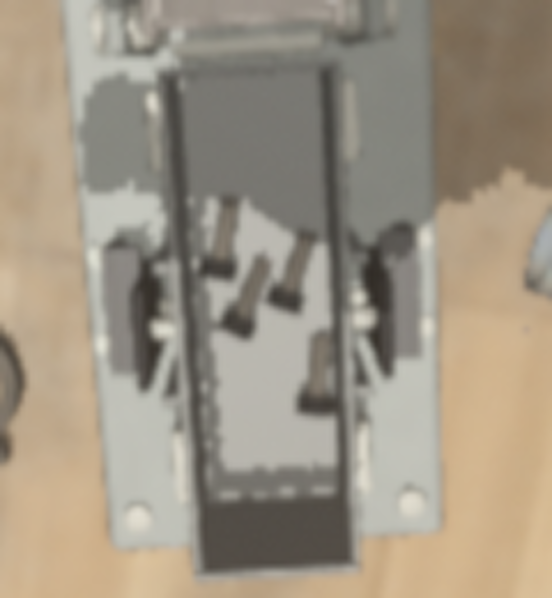

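Run:
```python
from h import *
T=np.load('T2.npy')
R=np.array([[np.cos(TH),-np.sin(TH)],[np.sin(TH),np.cos(TH)]])
f=lambda P,z:((ray('wrist',np.array(P)/4.6+[270-.4,110-.4],z,T)[:,:2]-t)@R*1e3).round(1)
print(f([(163,68),(337,68),(200,573),(353,567)],.072),f([(147,385),(378,385),(147,265),(378,255)],.074),f([(137,518),(412,503),(110,545),(440,540)],.008))
```

```text
[[ 66.1  17.4]
 [ 63.9 -23.3]
 [-60.7  16.8]
 [-61.1 -22.9]] [[ -9.5  26.6]
 [-12.5 -30.5]
 [ 20.2  24.4]
 [ 19.7 -31.4]] [[-67.3  39.3]
 [-66.8 -45.4]
 [-75.7  48.3]
 [-79.3 -53.8]]
```

```bash
python3 -c "
from h import *
go(S(2.5,-2.5,100),11.8)"
```

```text
shift cm [ 0.18  0.35 14.51] roll -0.051 tcp [ 0.4615 -0.1798  0.2451] clock 10.8833
```

```bash
python3 -m crank '1 0.18 0.35 3 -0.05;1 0.18 0.35 6 -0.05;1 0.18 0.35 9 -0.05;1 0.18 0.35 12 -0.05;1 0.18 0.35 14 -0.05;1 0.18 0.35 14.5 -0.05;1 0.18 0.35 14.5 -0.05;1 0.18 0.35 14.5 -0.05'
python3 - <<'E'
from h import *
go(S(2.5,-2.5,42),11.8)
np.save('T3.npy',wristT()); a=save('wrist','w3.png')
E
```

```text
clock: 11.55
tcp_pos: [0.4656, -0.178, 0.1019]
orientation: [[-0.202, 0.979, 0.0], [0.979, 0.202, -0.0], [-0.0, 0.0, -1.0]]
force: [0.4, 0.4, 0.8]
opening: 1.002
grip_force: 0.0
shift cm [ 0.09 -0.11  5.99] roll -0.003 tcp [ 0.4656 -0.178   0.1019] clock 11.55
```

View pics/w3.png

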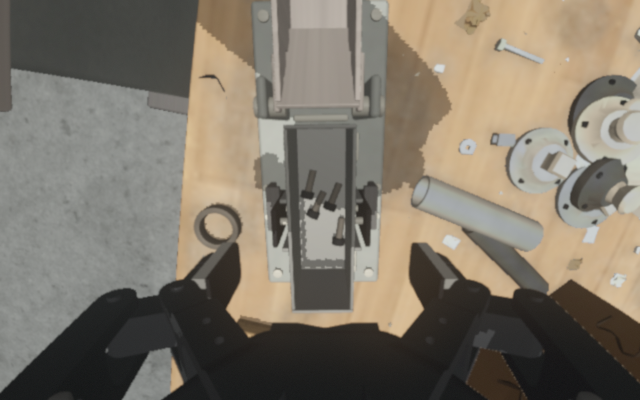

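Run:
```python
from h import *
T=np.load('T3.npy')
R=np.array([[np.cos(TH),-np.sin(TH)],[np.sin(TH),np.cos(TH)]])
f=lambda P,z:((ray('wrist',np.array(P),z,T)[:,:2]-t)@R*1e3).round(1)
print(f([(291,309),(352,309),(284,125),(356,125)],.072),f([(274,190),(278,248),(368,185),(364,248)],.074))
print((bot.observe()['tcp_pos'][:2]-t)@R*1e3)
```

```text
[[-60.   18.8]
 [-60.1 -24.4]
 [ 65.9  18.5]
 [ 65.7 -23.9]] [[ 27.   25.9]
 [-11.9  25.3]
 [ 30.  -31.9]
 [-12.1 -30.9]]
[ 1.13424313 -4.15094681]
```

```bash
python3 -m crank '1 0.15 -0.13 2 0;1 0.15 -0.13 3.5 0;1 0.15 -0.13 5 0;1 0.15 -0.13 5.6 0;1 0.15 -0.13 6 0;1 0.15 -0.13 6 0;1 0.15 -0.13 6 0;1 0.15 -0.13 6 0'; python3 -m crank '0.5 0 0 0 0;0.5 0 0 0 0;0.5 0 0 0 0;0.5 0 0 0 0;0.5 0 0 0 0;0.5 0 0 0 0;0.5 0 0 0 0;0.5 0 0 0 0' 50
```

```text
clock: 12.27
tcp_pos: [0.4646, -0.1771, 0.0424]
orientation: [[-0.201, 0.98, 0.002], [0.98, 0.201, -0.001], [-0.001, 0.001, -1.0]]
force: [0.7, -0.0, 0.1]
opening: 1.004
grip_force: 0.0
clock: 12.93
tcp_pos: [0.4641, -0.177, 0.0435]
orientation: [[-0.201, 0.98, 0.001], [0.98, 0.201, -0.002], [-0.002, 0.001, -1.0]]
force: [-5.5, 1.3, 16.4]
opening: 0.553
grip_force: 49.7
```

```bash
python3 -m crank '0.3 0 0 0 0;0.3 0 0 0 0;0.3 0 0 -0.4 0;0.3 0 0 -0.8 0;0.3 0 0 -1.2 0;0.3 0 0 -1.2 0' 60; python3 -c "
from h import *
a=save('wrist','w4.png')[60:400,200:460]; cv2.imwrite('pics/c4.png',cv2.resize(a[:,:,::-1],(458,600)))"
```

```text
clock: 13.43
tcp_pos: [0.464, -0.1767, 0.0537]
orientation: [[-0.201, 0.98, 0.0], [0.98, 0.201, -0.0], [-0.0, 0.0, -1.0]]
force: [0.7, -0.7, -2.5]
opening: 0.53
grip_force: 63.1
```

View pics/c4.png

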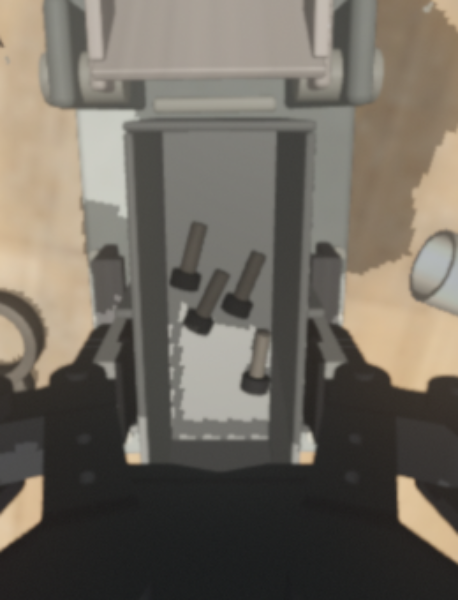

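The four screws are visible in the cassette, and the pads hold both catches. The -2.5 N on the wrist is about the cassette's weight, so it hangs free. Next I lift it the rest of the way.

```bash
python3 -m crank '0.3 0 0 -0.6 0;0.3 0 0 -1.5 0;0.3 0 0 -2.5 0;0.3 0 0 -3.5 0;0.3 0 0 -4.5 0;0.3 0 0 -5.5 0;0.3 0 0 -6.5 0;0.3 0 0 -7.5 0;0.3 0 0 -8.5 0;0.3 0 0 -9.2 0;0.3 0 0 -9.5 0;0.3 0 0 -9.5 0'; python3 -m crank '0.3 0 0 0 0;0.3 0 0 0 0;0.3 0 0 0 0;0.3 0 0 0 0;0.3 0 0 0 0;0.3 0 0 0 0'; python3 -c "
from h import *
a=save('wrist','w5.png')[60:400,200:460]; b=save('scene','s5.png')[150:290,260:400]
cv2.imwrite('pics/c5.png',np.hstack([cv2.resize(a,(390,510)),cv2.resize(b,(410,510))])[:,:,::-1])"
```

```text
clock: 14.48
tcp_pos: [0.4643, -0.1769, 0.1492]
orientation: [[-0.201, 0.98, 0.001], [0.98, 0.201, -0.001], [-0.001, 0.001, -1.0]]
force: [-0.2, -0.3, -3.4]
opening: 0.529
grip_force: 63.1
clock: 14.98
tcp_pos: [0.4636, -0.1765, 0.148]
orientation: [[-0.201, 0.98, -0.0], [0.98, 0.201, 0.0], [0.0, -0.0, -1.0]]
force: [0.9, -0.2, -2.2]
opening: 0.531
grip_force: 63.1
```

View pics/c5.png

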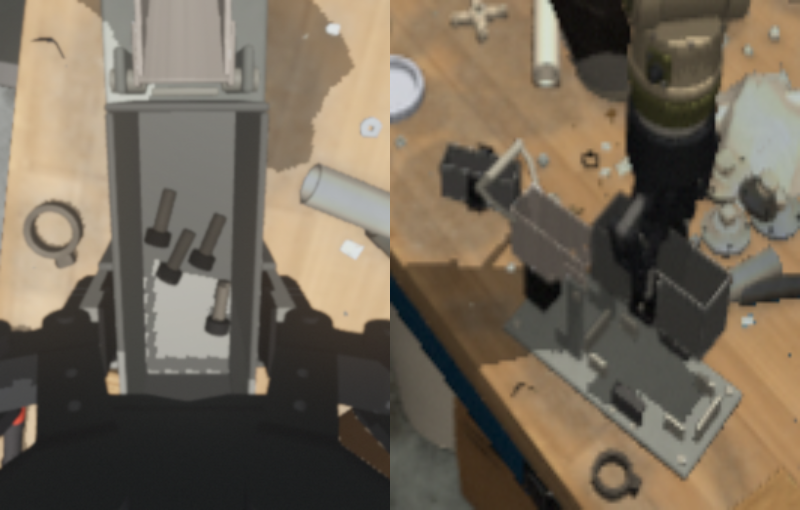

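The cassette hangs level above the empty dock with all four screws inside, and the hopper is upright on its rest.

```bash
python3 -c "
from h import *
print(ticket.finish_job())"
```

```text
the job is handed in; nothing more can be done
None
```

The job is handed in at about 15 s on the robot's clock: all four screws are in the cassette, the hopper is back upright on its rest, and the arm holds the cassette level by its pinched catches about 10 cm above the dock; the verdict was not shown to me.

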